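Empty the engraver's catch tray

TASK

The engraving machine has finished two hand stamps (the wooden blocks with a turned knob on top), which lie in its catch tray under the clear sprung hood. Slide the thumb latch sideways to let the hood spring open, then push both stamps along their lanes and off the open end of the tray into the grey tote, so that they lie well inside it and none leans out on the tray, sliding them without lifting them off the tray floor. Leave the flat blank without a knob lying where it is in its lane, do not shift the tote, leave the hood open, and do not knock over the ink jar.

Things in the scene. Friction and masses are not known exactly. Their poses are not given: they have to be found in the camera images.
- machine: White engraving machine with its aluminium catch tray, fixed, one piece. Origin on the table under the tray; +y runs along the tray's lanes to the housing (300 mm high, 360 mm wide, its face at y = 170 mm), -y to the tray's open end; x is across the lanes, -x nearest the robot. Ledge for the latch on the near side: top at z = 114 mm, x = -140 to -90 mm, y = -55 to 55 mm.
- tray_lip (a point): Middle of the tray's open end, on the floor: x = 0, y = -125, z = 85 mm in the machine's frame. The flat floor runs from here to y = 170 mm. Three lanes, 54 to 58 mm wide, centred at x = -57, 0 and 57 mm; ribs between them 12 mm high, 3 mm thick; outer walls at x = -88.5 and 88.5 mm, 30 mm high. Stamps pushed over this edge drop into the tote.
- latch_tab (a point): Centre of the latch's black thumb tab, 18 mm (x) by 24 mm (y) by 30 mm high, from 1 to 31 mm above the ledge; axes as the machine's. At latch value 0 it is at x = -120, y = 12, z = 130 mm in the machine's frame. A small steel tongue reaches from its +x side over a lug on the hood's near edge.
- latch (a joint): Travel of the latch in m: 0 to 0.004 at the start (hood locked); grows as the tab slides along the machine's -y (towards the tray's open end) to its stop at 0.032. The hood is free above about 0.024. It takes about 2 N and stays where it is left.
- cover (a joint): Opening angle of the clear hood in rad: 0 shut, 2.2 fully open (leaning away from the robot). Once unlatched, a spring swings it up by itself in two to three seconds and it stays open; it pushes with under 2 N and waits if the gripper is in its way.
- cover_edge (a point): Middle of the hood's free upper edge. Hood: 180 mm across x, y = -120 to 150 mm, 28 mm high. Shut, this point is at x = -90, y = 0, z = 142 mm in the machine's frame; the hinge line runs along y at x = 90, z = 116 mm. Open, the edge stands about 250 to 300 mm above the table, beyond the tray.
- stamp_a_mid (a point): Finished stamp: wooden block 44 mm (x) by 72 mm (y, along the lane) by 20 mm high, with a turned knob (28 mm wide, 29 mm tall) on its top, 49 mm in all; 45 to 95 g. The point is the block's centre, 10 mm above its underside. It lies in any of the three lanes, its centre at y = -5 to 30 mm in the machine's frame.
- stamp_b_mid (a point): The second finished stamp, same as the first, in another lane. A stamp that drops on the other may be left leaning on the lip; going on pushing about 70 mm past the lip, just above the tote rim, tips it in.
- blank_mid (a point): Unfinished flat blank, same wooden block 44 by 72 by 20 mm but with no knob, in the third lane. The point is its centre, 10 mm above its underside. It stays where it is.
- tote: Open grey plastic tote, loose, 0.9 kg: 250 mm (x) by 220 mm (y) by 68 mm high outside, walls and floor 4 mm. Origin under its centre. It stands on the table in front of the tray's open end, its rim below the tray floor; the tray floor overhangs its near wall by 20 to 30 mm.
- ink_jar: Ink jar, 60 mm wide, 75 mm high, standing on the table to the right of the tote; origin under its centre.

How it is judged:
By the outcome, as a careful person would: the job done as asked, in the order asked, and still so for the second after the job is handed in, with the robot touching nothing.
It also fails if it takes over 67 s, if anything falls off the work surface, if the arm or the gripper's body presses on something with over 40 N, if the wrist force passes 120 N, or if a joint passes its speed limit or range.

ROBOT

A 6-joint arm with a two-finger parallel gripper is mounted at the origin on the work surface. World frame = base frame: x ahead of the robot, y to its left, z up, the work surface at z = 0. Lengths are in mm, angles in rad, forces in N, time in s.
With the tool pointing down it reaches from about 325 to 925 mm from the base axis. Payload 3.1 kg.
Tool frame: the origin (TCP) lies between the finger pads; the fingertips stand 19 mm ahead of it and the grasp point (between the pads) is the TCP; z points along the fingers, x is the direction in which the jaws open and shut, and the axes are right-handed (so a half turn about z gives the same grasp; the last joint's range is limited). The gripper opens to 85 mm and grips with 20 to 120 N. Pads are 22 mm wide; open, the fingers measure 114 mm over their backs; the gripper's body (76 mm by 85 mm) begins 54 mm behind the grasp point. The pads swing forward as they close: fully open they stand 13 mm farther back than shut.
Start: joints at [-1.232, 0.217, 1.613, -0, 1.311, -0.112], TCP at [272.325, -562.564, 250.3] pointing down, gripper open.
Joint ranges: [-2.75, 2.75], [-0.78, 2.1], [0.31, 2.55], [-1.13, 4.27], [0.13, 2.63], [-2.58, 2.58]. Speed limits (rad/s): [2.79, 2.79, 3.14, 3.14, 3.14, 3.14].

INTERFACE

Orientations are given as [roll, pitch, yaw] about the fixed x, y, z axes, in that order (R = Rz(yaw) Ry(pitch) Rx(roll)).
In Python, from cell import bot gives the robot as it stands.
- The arm moves only by the tool drive_tool, never from a script. Its argument "targets" is one flat list of numbers, 7 for each row, row after row: the shift along the tool's x, y, z in m, then the turn, a rotation vector about the tool's x, y, z in degrees, then the opening, from 0 (shut) to 1 (fully open). A call has 1 to 12 rows; each row shifts and turns the commanded pose from where the row before left it, along the tool's axes as they then stand; what a row does not reach is not made up. A row lasts 1/12 s, in which the tool goes at most 41.7 mm and 7.16 degrees, less where a joint would pass 70% of its speed; a pose out of reach is approached as far as the arm can. A call is refused whole if a number of a shift passes 0.0417 or a number of a turn 7.16, either way. A call with a gripper value outside its range is refused whole. The fingers move at their own pace and stop on an object; the grip force is fixed at half the most. Time passes only in rows, so rows that do not move let the fingers close. It gives the time, the measured TCP pose, the force and the opening at its end, in the units of the state.
- bot.observe(): the state, without advancing time (a new reading comes with each control period).
- bot.camera(name): name is "side" or "top"; returns the picture (384x512x3 uint8, blue, green, red); there is no depth.
- bot.calibration(name): a dict with "mtx" (3x3 intrinsics, pixels), "camera_from_world" (4x4, takes a point from world to camera coordinates). Camera axes: x right, y up, looking along -z (the intrinsics and any distortion apply to the point x, -y, -z); pixel columns grow to the right and rows downward; lengths in mm; the calibration is good to about 2 mm. A picture is of the moment at which its call begins. calibration takes no time and is no camera call.
- bot.close_job(): hands the job in, once; it reports no verdict.
The state is a dict: "time_s": time; "joints": joint angles; "dq": joint speeds; "effort": joint torques, N m; "position": TCP position; "tool_rot": TCP orientation; "contact_force": force on the tool from outside, world axes, zero at the start; "ft_torque": the same for the moment, N m; "grip_width": finger opening in mm.
Only numpy, scipy, OpenCV 4.12 (cv2) and the standard library are available. Lean on these libraries where they do the work, as an engineer would, in place of code of your own. Each camera call takes 0.05 s, during which the arm holds its last target. There are 200 camera calls.

## Working session

There is one attempt and no reset: what is moved stays moved. The work goes in short steps, Python scripts to look and compute and a tool call to move; the robot and the scene stay as the last step left them, time stands still between calls to the robot, and variables do not carry over. Pictures are saved under pics/ and viewed, on a budget of 10 in all, crops included, one or two more only if the job needs it, and the job is handed in when it is done.

Besides the shell and the picture viewer there is one more tool, called after "Call:" as name(argument=value, ...) on one line, values as JSON. drive_tool: Moves the arm, as the interface text tells. Its arguments: {"type":"object","properties":{"targets":{"type":"array","items":{"type":"number"}}},"required":["targets"]}

```bash
ls; mkdir -p pics; python3 - <<'E'
from cell import bot
import cv2
for n in("top","side"):
    cv2.imwrite(f"pics/{n}0.png",bot.camera(n)); c=bot.calibration(n); print(n,c)
s=bot.observe(); print(s)
E
```

```text
pics
top {'mtx': array([[462.66023678,   0.        , 255.26943351],
       [  0.        , 462.66023678, 197.28710306],
       [  0.        ,   0.        ,   1.        ]]), 'camera_from_world': array([[ 2.18974768e-02, -9.99676378e-01,  1.29475949e-02,
        -2.00643495e+02],
       [ 9.96544549e-01,  2.28630933e-02,  7.98513666e-02,
        -5.62346095e+02],
       [-8.01215470e-02,  1.11543117e-02,  9.96722689e-01,
        -1.10320688e+03],
       [ 0.00000000e+00,  0.00000000e+00,  0.00000000e+00,
         1.00000000e+00]])}
side {'mtx': array([[468.24492649,   0.        , 255.6084331 ],
       [  0.        , 468.24492649, 203.27902276],
       [  0.        ,   0.        ,   1.        ]]), 'camera_from_world': array([[-9.97276315e-01, -7.31548456e-02, -9.39789907e-03,
         5.65064539e+02],
       [ 4.69606383e-02, -7.28046375e-01,  6.83917520e-01,
        -2.45700057e+02],
       [-5.68739869e-02,  6.81613413e-01,  7.29498804e-01,
        -1.11027584e+03],
       [ 0.00000000e+00,  0.00000000e+00,  0.00000000e+00,
         1.00000000e+00]])}
{'time_s': 0.1, 'joints': array([-1.23220690e+00,  2.17680522e-01,  1.61481860e+00,  3.67516102e-06,
        1.31134637e+00, -1.12157626e-01]), 'dq': array([-0.00032691, -0.00302261, -0.00389982,  0.00050884, -0.00017452,
        0.00183922]), 'effort': array([-5.64045113e-04, -3.98075044e+01, -3.04969776e+01, -1.34708589e-04,
        4.20592463e-03, -3.57262614e-06]), 'position': array([ 272.07625934, -561.86657756,  249.07425372]), 'tool_rot': array([-3.14133698e+00,  2.23828244e-03, -1.12004994e+00]), 'contact_force': array([-1.39174723,  0.12725469,  0.48133197]), 'ft_torque': array([0.02085009, 0.02586334, 0.00583469]), 'grip_width': 85.4044277610746}
```

View pics/top0.png

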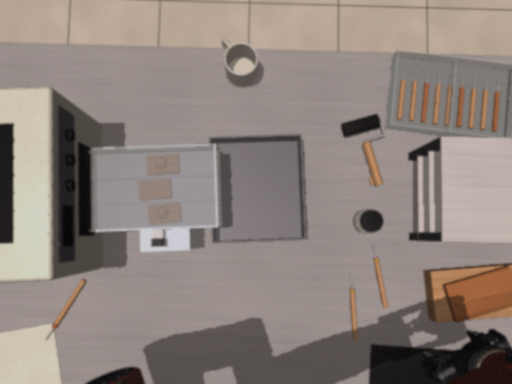

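View pics/side0.png

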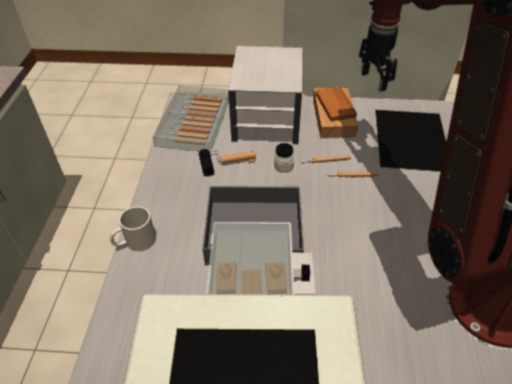

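The top view shows the tray at columns 90–218 and rows 145–230. The knobbed stamps are in the far lane (~162,163) and the near lane (~164,212), with the blank between them (155,189). The latch tab is at (158,241), the tote at 213–306 / 135–242 and the jar at (370,221). The side view agrees.

```bash
python3 - <<'E'
import cv2
a=cv2.imread("pics/top0.png")[125:260,80:320]
cv2.imwrite("pics/c0.png",cv2.resize(a,None,fx=3.3,fy=3.3,interpolation=cv2.INTER_CUBIC))
E
cat > h.py <<'E'
import numpy as np
from cell import bot
def ray(n,u,v,z):
    c=bot.calibration(n);K=c["mtx"];T=c["camera_from_world"]
    d=np.linalg.inv(K)@[u,v,1];d=d*[1,-1,-1];R=T[:3,:3]
    o=-R.T@T[:3,3];d=R.T@d
    return o+d*(z-o[2])/d[2]
def proj(n,p):
    c=bot.calibration(n);T=c["camera_from_world"]
    q=T[:3,:3]@np.asarray(p,float)+T[:3,3];q=c["mtx"]@(q*[1,-1,-1]);return q[:2]/q[2]
E
```

```text
(no output)
```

View pics/c0.png

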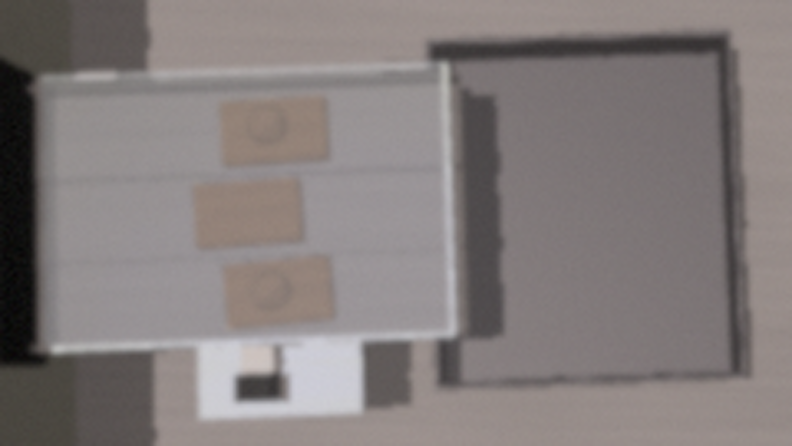

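The crop shows the ledge's outer corners at about (199,419) and (363,415), and the tab top at about (236–283, 375–400). The blocks are centred near (274,131), (248,214) and (278,292), and the tray is tilted by about 2° in the image. Next I compute the machine pose.

```bash
python3 - <<'E'
from h import *
import cv2
im=cv2.imread("pics/top0.png")
f=lambda u,v,z:ray("top",u/3.3+80-.35,v/3.3+125-.35,z)
hsv=cv2.cvtColor(im,cv2.COLOR_BGR2HSV)
A=f(199,419,114);B=f(363,415,114)
d=A-B;print("ledge",A,B,np.linalg.norm(d))
yaw=np.arctan2(-d[0],d[1]);print("yaw ledge deg",np.degrees(yaw))
for (u,v) in[(274,131),(248,214),(278,292)]:
    cu,cv_=u/3.3+80,v/3.3+125
    m=((hsv[...,1]>55)*255).astype('uint8');k=np.zeros_like(m);k[int(cv_)-14:int(cv_)+14,int(cu)-22:int(cu)+22]=255
    c=max(cv2.findContours(m&k,0,2)[0],key=cv2.contourArea);r=cv2.minAreaRect(c)
    print(r, f(u,v,105), ray("top",*r[0],105))
# block long edges, manual: far block top edge
for p,q in[((220,100),(327,97)),((222,166),(329,160)),((195,185),(301,179)),((225,265),(331,257)),((230,328),(333,321))]:
    a,b=f(*p,105),f(*q,105);e=a-b;print(np.degrees(np.arctan2(-e[0],e[1])),np.linalg.norm(e))
c,s=np.cos(yaw),np.sin(yaw);R=np.array([[c,-s],[s,c]])
M=(A+B)[:2]/2-R@[-140,0];print("machine",M)
for n,p in dict(lip=(0,-125,85),lipn=(-88.5,-125,115),tab=(-120,12,145)).items():
    w=np.r_[M+R@p[:2],p[2]];print(n,w,(proj("top",w)+.35-[80,125])*3.3)
for n,p in dict(t1=(430,45),t2=(728,35),t3=(748,376),t4=(442,385)).items(): print(n,f(*p,68))
print("jar",ray("top",371,221,75))
E
```

```text
ledge [433.04259534  65.45153576 114.        ] [438.06164756 -44.18850612 114.        ] 109.75486170463601
yaw ledge deg 2.621030426224732Traceback (most recent call last):
  File "<stdin>", line 12, in <module>
ValueError: max() iterable argument is empty
```

```bash
python3 - <<'E'
from h import *
f=lambda u,v,z:ray("top",u/3.3+80-.35,v/3.3+125-.35,z)
A=f(199,419,114);B=f(363,415,114);d=A-B
y=[]
for p,q in[((220,100),(327,97)),((222,166),(329,160)),((195,185),(301,179)),((225,265),(331,257)),((230,328),(333,321)),((45,353),(460,333)),((40,77),(447,65))]:
    z=105 if q[0]<340 else 115
    a,b=f(*p,z),f(*q,z);e=a-b;y+=[np.arctan2(-e[0],e[1])];print(np.degrees(y[-1]),np.linalg.norm(e))
yaw=np.radians(2.9)
c,s=np.cos(yaw),np.sin(yaw);R=np.array([[c,-s],[s,c]])
M=(A+B)[:2]/2-R@[-140,0];print("machine",M)
for n,p in dict(lip=(0,-125,85),lipn=(-88.5,-125,115),tab=(-120,12,145)).items():
    w=np.r_[M+R@p[:2],p[2]];print(n,w,(proj("top",w)+.35-[80,125])*3.3)
for (u,v) in[(274,131),(248,214),(278,292)]:
    w=f(u,v,105);print("block",w,R.T@(w[:2]-M))
w=f(262,388,145);print("tab",w,R.T@(w[:2]-M))
for n,p in dict(t1=(430,45),t2=(728,35),t3=(748,376),t4=(442,385)).items(): w=f(*p,68);print(n,w,R.T@(w[:2]-M))
w=ray("top",371,221,75);print("jar",w,R.T@(w[:2]-M))
E
```

```text
3.0117456089365184 73.44086335699329
4.595356054420732 73.25261675405814
4.614341697275769 72.45680663845368
5.644409593421737 72.26830054425699
5.169564941219132 69.96268109016042
4.026688538533948 278.52107897862186
3.1124001880323084 276.924368400051
machine [575.37283145  17.71452643]
lip [ 581.69694896 -107.12539322   85.        ] [465.4036865  208.66107121]
lipn [ 493.31028585 -111.60286842  115.        ] [465.652729   334.79165811]
tab [454.91939331  23.62800591 145.        ] [253.54512358 388.37986629]
block [630.25135175  24.40930273 105.        ] [55.14694893  3.90973699]
block [572.60128169  39.97115254 105.        ] [-1.64197225 22.36834417]
block [519.73379454  17.50567894 105.        ] [-55.57834939   2.60636243]
tab [455.28478312  18.14374504 145.        ] [-119.91254301    6.50427636]
t1 [700.41708833 -77.45174116  68.        ] [ 120.06937858 -101.37075019]
t2 [ 712.94673261 -290.79479705   68.        ] [ 121.78932442 -315.07450137]
t3 [ 469.48917866 -308.3553467    68.        ] [-122.24488721 -320.29532879]
t4 [458.49584284 -93.07076199  68.        ] [-122.33226439 -104.73026155]
jar [ 513.5073983 -457.402523    75.       ] [ -85.82377404 -471.37864004]
```

Call:
drive_tool(targets=[0, 0, 0, 0, 0, -6.76, 0, 0, 0, 0, 0, 0, -6.76, 0, 0, 0, 0, 0, 0, -6.76, 0, 0, 0, 0, 0, 0, -6.76, 0, 0, 0, 0, 0, 0, -6.76, 0, 0, 0, 0, 0, 0, -6.76, 0, 0, 0, 0, 0, 0, -6.76, 0, 0, 0, 0, 0, 0, -6.76, 0, 0, 0, 0, 0, 0, -6.76, 0, 0, 0, 0, 0, 0, -6.76, 0, 0.012, -0.02, 0, 0, 0, 0, 0, 0.012, -0.03, 0, 0, 0, 0, 0])

```text
time_s: 1.1
position: [292.8, -512.4, 249.7]
tool_rot: [3.141, 0.0, 0.057]
contact_force: [0.9, 0.6, -0.2]
grip_width: -0.2
```

Call:
drive_tool(targets=[0.012, -0.035, 0, 0, 0, 0, 0, 0.012, -0.035, 0, 0, 0, 0, 0, 0.012, -0.035, 0, 0, 0, 0, 0, 0.012, -0.035, 0, 0, 0, 0, 0, 0.012, -0.035, 0, 0, 0, 0, 0, 0.012, -0.035, 0, 0, 0, 0, 0, 0.012, -0.035, 0, 0, 0, 0, 0, 0.012, -0.035, 0, 0, 0, 0, 0, 0.012, -0.035, 0, 0, 0, 0, 0, 0.012, -0.035, 0, 0, 0, 0, 0, 0.012, -0.035, 0, 0, 0, 0, 0, 0.012, -0.035, 0, 0, 0, 0, 0])

```text
time_s: 2.1
position: [411.7, -81.5, 250.0]
tool_rot: [-3.142, 0.0, 0.059]
contact_force: [0.0, 0.3, 0.2]
grip_width: 0.0
```

Call:
drive_tool(targets=[0.009, -0.028, 0, 0, 0, 0, 0, 0.009, -0.028, 0, 0, 0, 0, 0, 0.009, -0.028, 0, 0, 0, 0, 0, 0.009, -0.028, 0, 0, 0, 0, 0, 0.009, -0.029, 0, 0, 0, 0, 0, 0, 0, 0.025, 0, 0, 0, 0, 0, 0, 0.025, 0, 0, 0, 0, 0, 0, 0.025, 0, 0, 0, 0, 0, 0, 0.02, 0, 0, 0, 0, 0, 0, 0.015, 0, 0, 0, 0, 0, 0, 0, 0, 0, 0, 0])

```text
time_s: 3.02
position: [444.7, 60.2, 136.2]
tool_rot: [-3.141, 0.009, 0.06]
contact_force: [-0.9, 0.1, -1.5]
grip_width: 0.4
```

```bash
python3 - <<'E'
from h import *
import cv2
o=[cv2.resize(bot.camera(n)[r:r+110,c:c+130],None,fx=3,fy=3,interpolation=cv2.INTER_CUBIC) for n,r,c in(("top",150,80),("side",210,200))]
cv2.imwrite("pics/l1.png",np.hstack(o)); s=bot.observe();print(s["position"],s["contact_force"],proj("top",s["position"]),proj("side",s["position"]))
E
```

```text
[447.71340973  60.10964807 139.74532729] [0.11250008 1.16047731 1.37807005] [139.909817   245.28246791] [308.83651694 284.80655457]
```

View pics/l1.png

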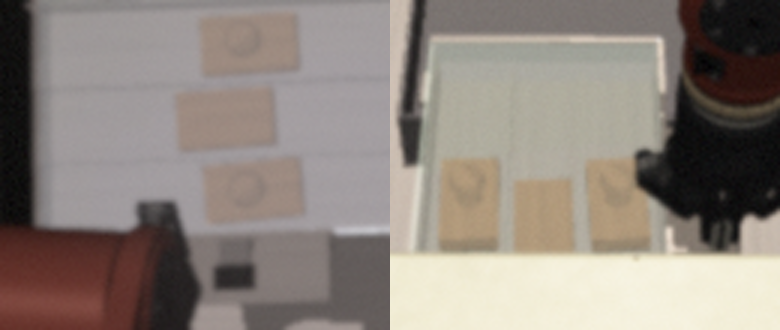

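The view shows the gripper on the housing side of the tab (tab at about px 158,242) and nothing touching. I now push the latch towards the open end.

Call:
drive_tool(targets=[0, 0.005, 0, 0, 0, 0, 0, 0, 0.005, 0, 0, 0, 0, 0, 0, 0.005, 0, 0, 0, 0, 0, 0, 0.005, 0, 0, 0, 0, 0, 0, 0.005, 0, 0, 0, 0, 0, 0, 0.005, 0, 0, 0, 0, 0, 0, 0.005, 0, 0, 0, 0, 0])

```text
time_s: 3.7
position: [451.0, 24.7, 140.8]
tool_rot: [-3.141, -0.001, 0.059]
contact_force: [1.1, 1.9, 0.5]
grip_width: 0.0
```

Call:
drive_tool(targets=[0, 0.004, 0, 0, 0, 0, 0, 0, 0.003, 0, 0, 0, 0, 0, 0, 0.002, 0, 0, 0, 0, 0, 0, 0, 0, 0, 0, 0, 0])

```text
time_s: 4.03
position: [450.1, 15.6, 139.9]
tool_rot: [3.141, 0.002, 0.06]
contact_force: [-2.1, -0.9, 1.1]
grip_width: 0.2
```

```bash
python3 - <<'E'
from h import *
import cv2
o=[cv2.resize(bot.camera(n)[r:r+110,c:c+130],None,fx=3,fy=3,interpolation=cv2.INTER_CUBIC) for n,r,c in(("top",150,80),("side",210,200))]
cv2.imwrite("pics/l2.png",np.hstack(o)); s=bot.observe();print(s["position"],s["contact_force"])
E
```

```text
[450.15264406  15.64735126 139.83916442] [-2.27220343 -1.9907038   1.28569054]
```

View pics/l2.png

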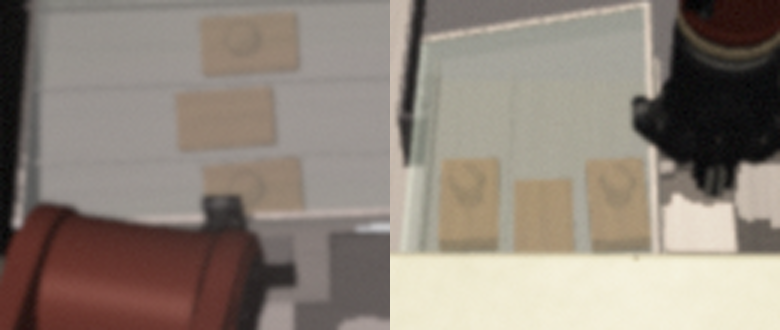

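The hood is already swinging up (side view, its near edge is raised). I back off towards the robot and then up, and give it time to open.

Call:
drive_tool(targets=[-0.02, 0, 0, 0, 0, 0, 0, -0.03, 0, 0, 0, 0, 0, 0, -0.03, 0, 0, 0, 0, 0, 0, 0, 0, -0.02, 0, 0, 0, 0, 0, 0, -0.03, 0, 0, 0, 0, 0, 0, -0.03, 0, 0, 0, 0, 0, 0, -0.03, 0, 0, 0, 0, 0, -0.03, 0, 0, 0, 0, 0, 0, -0.03, 0, 0, 0, 0, 0, 0, -0.03, 0, 0, 0, 0, 0, 0, -0.02, 0, 0, 0, 0, 0])

```text
time_s: 5.05
position: [364.6, 122.9, 250.6]
tool_rot: [-3.141, -0.002, 0.061]
contact_force: [0.2, 0.2, -0.1]
grip_width: -0.1
```

Call:
drive_tool(targets=[0, 0, 0, 0, 0, 0, 0, 0, 0, 0, 0, 0, 0, 0, 0, 0, 0, 0, 0, 0, 0, 0, 0, 0, 0, 0, 0, 0, 0, 0, 0, 0, 0, 0, 0, 0, 0, 0, 0, 0, 0, 0, 0, 0, 0, 0, 0, 0, 0, 0, 0, 0, 0, 0, 0, 0, 0, 0, 0, 0, 0, 0, 0, 0, 0, 0, 0, 0, 0, 0, 0, 0, 0, 0, 0, 0, 0, 0, 0, 0, 0, 0, 0, 0])

```text
time_s: 6.05
position: [364.6, 121.2, 250.3]
tool_rot: [3.142, 0.0, 0.06]
contact_force: [-0.2, 0.9, 0.6]
grip_width: 0.0
```

Call:
drive_tool(targets=[0, 0, 0, 0, 0, 0, 0, 0, 0, 0, 0, 0, 0, 0, 0, 0, 0, 0, 0, 0, 0, 0, 0, 0, 0, 0, 0, 0, 0, 0, 0, 0, 0, 0, 0, 0, 0, 0, 0, 0, 0, 0, 0, 0, 0, 0, 0, 0, 0, 0, 0, 0, 0, 0, 0, 0, 0, 0, 0, 0, 0, 0, 0, 0, 0, 0, 0, 0, 0, 0, 0, 0, 0, 0, 0, 0, 0, 0, 0, 0, 0, 0, 0, 0])

```text
time_s: 7.05
position: [364.6, 121.2, 250.3]
tool_rot: [3.142, -0.0, 0.06]
contact_force: [-0.6, -0.2, 0.4]
grip_width: -0.3
```

```bash
python3 - <<'E'
from h import *
import cv2
t=bot.camera("top");cv2.imwrite("pics/t3.png",t)
o=[cv2.resize(im[r:r+175,c:c+130],None,fx=3,fy=3,interpolation=cv2.INTER_CUBIC) for im,r,c in((t,110,88),(bot.camera("side"),150,190))]
cv2.imwrite("pics/l3.png",np.hstack(o)); s=bot.observe();print(s["position"],s["contact_force"])
E
```

```text
[364.58851073 121.18212176 250.29876945] [-0.39111433  0.15468277 -0.48772634]
```

View pics/l3.png

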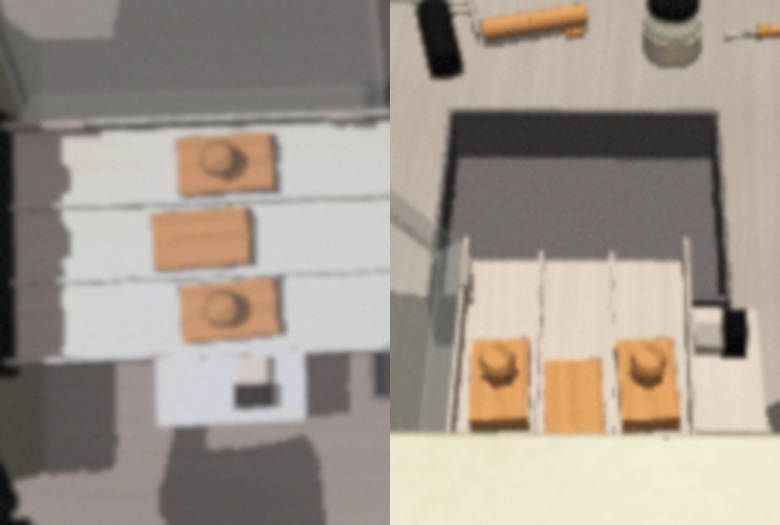

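The hood is fully open and the latch tab has moved along; both knobbed stamps and the blank are in view, undisturbed. A malformed row in my retreat call sent the tool about 106 mm sideways towards the housing instead of up. Nothing was touched. I re-measure the blocks by colour.

```bash
cat > m.py <<'E'
from h import *
import cv2
yaw=np.radians(3.4);c,s=np.cos(yaw),np.sin(yaw);R=np.array([[c,-s],[s,c]]);M=np.array([575.3,18.9])
def blocks(im,rng=(145,235,90,320)):
    hsv=cv2.cvtColor(im,cv2.COLOR_BGR2HSV);m=((hsv[...,1]>100)&(hsv[...,0]<25)&(hsv[...,2]>70)).astype('uint8')*255
    k=np.zeros_like(m);k[rng[0]:rng[1],rng[2]:rng[3]]=255
    for q in cv2.findContours(m&k,0,2)[0]:
        if cv2.contourArea(q)>100:
            r=cv2.minAreaRect(q);w=ray("top",*r[0],105);print(np.round(r[0],1),np.round(r[1],1),round(r[2],1),"world",w[:2].round(1),"mach",(R.T@(w[:2]-M)).round(1))
E
python3 -c "
from m import *
blocks(cv2.imread('pics/t3.png'))
s=bot.observe()['position'];print(s)
for p in[(-57,68),(57,68)]:
    w=M+R@p;d=R.T@(w-s[:2]);print(p,w,'tool dX',d[0],'dY',-d[1])"
```

```text
[164.1 213.1] [16.8 29.8] 84.3 world [519.7  17.1] mach [-55.6   1.5]
[154.8 189.1] [17.  30.3] 86.2 world [573.6  40. ] mach [-0.5 21.2]
[162.9 164.3] [17.  30.3] 85.2 world [630.4  23.9] mach [55.3  1.7]
[364.58851073 121.18212176 250.29876945]
(-57, 68) [514.36749641  83.399845  ] tool dX 147.27461907200325 dY 46.59862192278179
(57, 68) [628.16683679  90.16077159] tool dX 261.27461907200325 dY 46.598621922781795
```

Call:
drive_tool(targets=[0, 0.0235, 0, 0, 0, 0, 0, 0, 0.023, 0, 0, 0, 0, 0, 0.037, 0, 0, 0, 0, 0, 0, 0.037, 0, 0, 0, 0, 0, 0, 0.037, 0, 0, 0, 0, 0, 0, 0.037, 0, 0, 0, 0, 0, 0, 0, 0, 0, 0, 0, 0, 0, 0, 0, 0.03, 0, 0, 0, 0, 0, 0, 0.03, 0, 0, 0, 0, 0, 0, 0.03, 0, 0, 0, 0, 0, 0, 0.02, 0, 0, 0, 0, 0, 0, 0, 0, 0, 0, 0])

```text
time_s: 8.15
position: [510.4, 83.5, 134.8]
tool_rot: [-3.141, 0.011, 0.06]
contact_force: [0.2, -0.8, -0.4]
grip_width: 0.1
```

Call:
drive_tool(targets=[0, 0, 0.015, 0, 0, 0, 0, 0, 0, 0.015, 0, 0, 0, 0, 0, 0, 0, 0, 0, 0, 0, 0, 0, 0, 0, 0, 0, 0])

```text
time_s: 8.48
position: [515.0, 83.6, 110.9]
tool_rot: [-3.142, 0.0, 0.06]
contact_force: [0.2, 0.9, -0.7]
grip_width: -0.6
```

Call:
drive_tool(targets=[0, 0.006, 0, 0, 0, 0, 0, 0, 0.006, 0, 0, 0, 0, 0, 0, 0.006, 0, 0, 0, 0, 0, 0, 0.008, 0, 0, 0, 0, 0, 0, 0.01, 0, 0, 0, 0, 0, 0, 0.012, 0, 0, 0, 0, 0, 0, 0.012, 0, 0, 0, 0, 0, 0, 0.012, 0, 0, 0, 0, 0, 0, 0.012, 0, 0, 0, 0, 0, 0, 0.012, 0, 0, 0, 0, 0, 0, 0.012, 0, 0, 0, 0, 0, 0, 0.012, 0, 0, 0, 0, 0])

```text
time_s: 9.48
position: [522.3, -37.5, 110.2]
tool_rot: [-3.142, 0.0, 0.06]
contact_force: [0.2, 0.3, 0.3]
grip_width: -0.3
```

Call:
drive_tool(targets=[0, 0.012, 0, 0, 0, 0, 0, 0, 0.012, 0, 0, 0, 0, 0, 0, 0.012, 0, 0, 0, 0, 0, 0, 0.012, 0, 0, 0, 0, 0, 0, 0.012, 0, 0, 0, 0, 0, 0, 0.012, 0, 0, 0, 0, 0, 0, 0.012, 0, 0, 0, 0, 0, 0, 0.012, 0, 0, 0, 0, 0, 0, 0.012, 0, 0, 0, 0, 0, 0, 0.012, 0, 0, 0, 0, 0, 0, 0.012, 0, 0, 0, 0, 0, 0, 0.012, 0, 0, 0, 0, 0])

```text
time_s: 10.48
position: [530.9, -181.1, 110.3]
tool_rot: [-3.142, 0.0, 0.06]
contact_force: [0.8, 0.2, -0.2]
grip_width: -0.1
```

Call:
drive_tool(targets=[0, 0.01, 0, 0, 0, 0, 0, 0, 0.01, 0, 0, 0, 0, 0, 0, 0, 0, 0, 0, 0, 0, 0, 0, -0.03, 0, 0, 0, 0, 0, 0, -0.03, 0, 0, 0, 0, 0, 0, -0.03, 0, 0, 0, 0, 0, 0, -0.03, 0, 0, 0, 0, 0, 0, -0.02, 0, 0, 0, 0, 0, 0, 0, 0, 0, 0, 0])

```text
time_s: 11.23
position: [535.2, -201.0, 256.8]
tool_rot: [3.136, -0.01, 0.06]
contact_force: [0.4, -0.8, 1.5]
grip_width: 0.0
```

```bash
python3 - <<'E'
from m import *
im=bot.camera("top");blocks(im);p=bot.observe()['position'];print(p,bot.observe()["contact_force"])
w=M+R@(57,68);d=R.T@(w-p[:2]);print('tool dX',d[0],'dY',-d[1])
o=[cv2.resize(i[r:r+175,c:c+w],None,fx=2.2,fy=2.2,interpolation=cv2.INTER_CUBIC) for i,r,c,w in((im,100,85,230),(bot.camera("side"),150,190,130))]
cv2.imwrite("pics/l4.png",np.hstack(o))
E
```

```text
[154.7 189.1] [16.9 29.8] 85.6 world [573.5  40.2] mach [-0.5 21.4]
[275.  196.5] [77.4 59. ] 26.6 world [ 563.  -231.6] mach [ -27.2 -249.4]
[162.8 164.3] [16.9 30.1] 85.4 world [630.4  24.2] mach [55.3  2. ]
[229.5 179.9] [12.2 72.7] 31.0 world [ 598.3 -128. ] mach [  14.2 -148. ]
[ 533.92137789 -200.38939091  253.77843777] [-0.08225611  0.95531884  0.03109667]
tool dX 111.31104715716023 dY -284.44938782421207
```

View pics/l4.png

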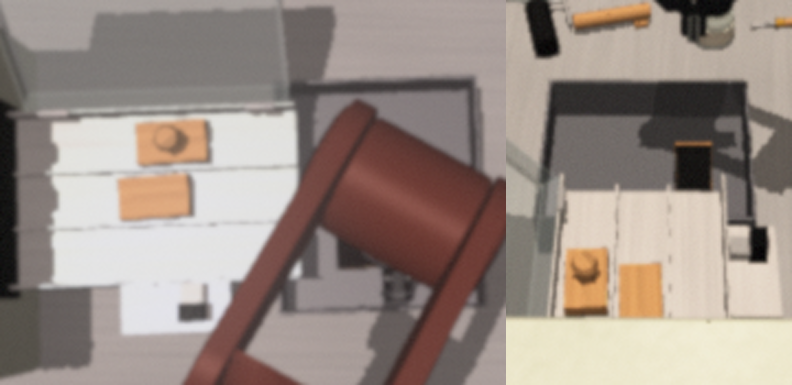

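The first stamp lies in the tote, stamp face up. The blank has not moved (mach y 21.4 against 21.2), and the far stamp waits at mach (55.3, 2). Next is the far lane.

Call:
drive_tool(targets=[0, -0.03, 0, 0, 0, 0, 0, 0, -0.04, 0, 0, 0, 0, 0, 0, -0.04, 0, 0, 0, 0, 0, 0, -0.04, 0, 0, 0, 0, 0, 0, -0.04, 0, 0, 0, 0, 0, 0, -0.04, 0, 0, 0, 0, 0, 0, -0.034, 0, 0, 0, 0, 0, 0, -0.02, 0, 0, 0, 0, 0, 0.037, 0, 0, 0, 0, 0, 0, 0.037, 0, 0, 0, 0, 0, 0, 0.036, 0, 0, 0, 0, 0, 0, 0, 0, 0, 0, 0, 0, 0])

```text
time_s: 12.33
position: [628.1, 90.6, 245.2]
tool_rot: [-3.141, 0.003, 0.06]
contact_force: [-0.7, -0.4, 0.8]
grip_width: 0.4
```

```bash
python3 - <<'E'
from m import *
bot.camera("top");p=bot.observe()['position'];print(p,'mach',R.T@(p[:2]-M))
E
```

```text
[625.39488166  90.383859   245.50851054] mach [54.2461545  68.38708934]
```

Call:
drive_tool(targets=[0.002, 0, 0.03, 0, 0, 0, 0, 0, 0, 0.03, 0, 0, 0, 0, 0, 0, 0.03, 0, 0, 0, 0, 0, 0, 0.02, 0, 0, 0, 0, 0, 0, 0.015, 0, 0, 0, 0, 0, 0, 0.01, 0, 0, 0, 0, 0, 0, 0, 0, 0, 0, 0, 0, 0, 0, 0, 0, 0, 0])

```text
time_s: 13.05
position: [625.6, 90.3, 114.4]
tool_rot: [-3.141, 0.003, 0.06]
contact_force: [0.2, 0.3, 0.7]
grip_width: -0.2
```

```bash
python3 - <<'E'
from m import *
p=bot.observe()['position'];print(p,'mach',R.T@(p[:2]-M),bot.observe()["contact_force"])
E
```

```text
[625.58077244  90.26317735 114.35767838] mach [54.42456088 68.2555956 ] [0.23250041 0.25058804 0.69744463]
```

Call:
drive_tool(targets=[0.002, 0, 0.004, 0, 0, 0, 0, 0, 0.006, 0, 0, 0, 0, 0, 0, 0.006, 0, 0, 0, 0, 0, 0, 0.006, 0, 0, 0, 0, 0, 0, 0.01, 0, 0, 0, 0, 0, 0, 0.012, 0, 0, 0, 0, 0, 0, 0.012, 0, 0, 0, 0, 0, 0, 0.012, 0, 0, 0, 0, 0, 0, 0.012, 0, 0, 0, 0, 0, 0, 0.012, 0, 0, 0, 0, 0, 0, 0.012, 0, 0, 0, 0, 0, 0, 0.012, 0, 0, 0, 0, 0])

```text
time_s: 14.05
position: [635.6, -22.8, 111.2]
tool_rot: [-3.142, 0.0, 0.059]
contact_force: [-0.8, 0.8, -0.3]
grip_width: 0.1
```

Call:
drive_tool(targets=[0, 0.012, 0, 0, 0, 0, 0, 0, 0.012, 0, 0, 0, 0, 0, 0, 0.012, 0, 0, 0, 0, 0, 0, 0.012, 0, 0, 0, 0, 0, 0, 0.012, 0, 0, 0, 0, 0, 0, 0.012, 0, 0, 0, 0, 0, 0, 0.012, 0, 0, 0, 0, 0, 0, 0.012, 0, 0, 0, 0, 0, 0, 0.012, 0, 0, 0, 0, 0, 0, 0.012, 0, 0, 0, 0, 0, 0, 0.012, 0, 0, 0, 0, 0, 0, 0.012, 0, 0, 0, 0, 0])

```text
time_s: 15.05
position: [644.3, -166.3, 111.3]
tool_rot: [3.142, 0.0, 0.06]
contact_force: [-0.2, 0.5, 0.4]
grip_width: 0.2
```

Call:
drive_tool(targets=[0, 0.012, 0, 0, 0, 0, 0, 0, 0.01, 0, 0, 0, 0, 0, 0, 0, 0, 0, 0, 0, 0, 0, 0, -0.03, 0, 0, 0, 0, 0, 0, -0.03, 0, 0, 0, 0, 0, 0, -0.03, 0, 0, 0, 0, 0, 0, -0.03, 0, 0, 0, 0, 0, 0, -0.02, 0, 0, 0, 0, 0, 0, 0, 0, 0, 0, 0])

```text
time_s: 15.8
position: [648.8, -187.8, 258.8]
tool_rot: [3.137, -0.011, 0.06]
contact_force: [0.8, -0.0, 1.3]
grip_width: 0.0
```

Call:
drive_tool(targets=[-0.04, 0.02, 0, 0, 0, 0, 0, -0.04, 0.02, 0, 0, 0, 0, 0, -0.04, 0.02, 0, 0, 0, 0, 0, -0.04, 0.02, 0, 0, 0, 0, 0, -0.04, 0.02, 0, 0, 0, 0, 0, -0.04, 0.02, 0, 0, 0, 0, 0, -0.04, 0.02, 0, 0, 0, 0, 0, 0, 0, 0, 0, 0, 0, 0, 0, 0, 0, 0, 0, 0, 0])

```text
time_s: 16.55
position: [391.1, -333.3, 250.2]
tool_rot: [-3.14, 0.001, 0.056]
contact_force: [-0.5, -0.0, 1.0]
grip_width: 0.1
```

```bash
python3 - <<'E'
from m import *
im=bot.camera("top");blocks(im);p=bot.observe()['position'];print(p)
o=[cv2.resize(i[r:r+175,c:c+w],None,fx=2,fy=2,interpolation=cv2.INTER_CUBIC) for i,r,c,w in((im,100,85,230),(bot.camera("side"),130,190,150))]
cv2.imwrite("pics/l5.png",np.hstack(o))
E
```

```text
[154.7 189.1] [16.8 29.8] 85.6 world [573.4  40.3] mach [-0.6 21.5]
[ 392.32628953 -332.68509242  250.42798106]
```

View pics/l5.png

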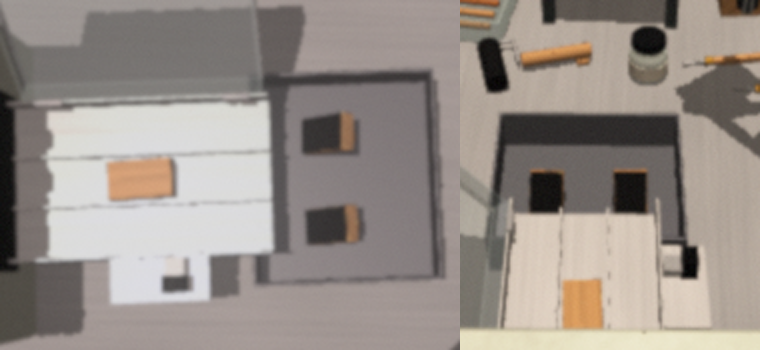

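Both stamps lie in the tote, knob down, with clear floor (about 35 mm) between them and the tray lip. The tote's far corner is at px (300.5,135.5), against (300.6,135.6) before. The hood is open, the jar is upright and the blank hasn't moved.

```bash
python3 -c "
from cell import bot
print(bot.observe()['time_s'],bot.close_job())"
```

```text
the job is handed in; nothing more can be done
16.65 None
```

I slid the latch so the hood sprang open, then pushed the near-lane and far-lane stamps off the tray into the tote with closed fingers. I handed the job in at 16.65 s.

- **Stamps:** the last pictures show both in the tote, resting upside down on their knobs, about 35 mm clear of the tray lip.
- **Blank:** it stayed in place, at y = 21.5 mm in the machine's frame against 21.2 mm before.
- **Tote:** its far corner is at the same pixel as at the start, within about 0.1 px. The corner on the robot side read about 1.7 px off, which is roughly my reading error by eye on blurred crops.
- **Hood and jar:** the hood is open and the ink jar is upright. I checked these by eye only.
- **Forces:** the contact forces I read were about 3 N or less. They were read at the end of each move, not throughout.

**Slip:** a malformed row in my retreat after unlatching sent the tool about 106 mm sideways towards the housing at a safe distance. It touched nothing.

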